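# Clear and reset the load-shedding charging dock

## Robot

A 7-joint arm with a two-finger parallel gripper is mounted at the origin on the work surface. World frame = base frame: x ahead of the robot, y to its left, z up, the work surface at z = 0. Lengths are in m, angles in rad, forces in N, time in s.
With the tool pointing down it reaches from about 0.425 to 0.925 m from the base axis. Payload 6.8 kg.
Tool frame: the origin (TCP) lies on the mounting face of the last link; the fingertips stand 173 mm ahead of it and the grasp point (between the pads) lies 155 mm ahead of it; z points along the fingers, y is the line along which they close (so a half turn about z gives the same grasp; the last joint's range is limited). The gripper opens to 85 mm and grips with 20 to 120 N. Pads are 22 mm wide; open, the fingers measure 114 mm over their backs; the gripper's body (76 mm by 85 mm) begins 54 mm behind the grasp point. The pads swing forward as they close: fully open they stand 13 mm farther back than shut.
Start: joints at [1.085, 0.477, 0.022, 1.555, -0.011, 1.109, -0.083], TCP at [0.249, -0.627, 0.405] pointing down, gripper open.
Joint ranges: [-2.96, 2.96], [-0.34, 2.1], [-1.41, 1.46], [0.24, 2.44], [-1.37, 4.51], [0.17, 1.92], [-2.96, 2.96]. Speed limits (rad/s): [2.39, 2.39, 3.14, 3.14, 3.14, 3.14, 3.14].

## Interface

Orientations are given as a unit quaternion [w, x, y, z].
In Python, from station import bot gives the robot as it stands. The module is installed in compiled form; this text tells all that it offers.
- The arm moves only by the shell command python3 -m pendant 'ROWS' [FORCE]. ROWS is JSON, a list of rows, each a list of 5 numbers: the finger opening in m, from 0 to 0.0854, then the shift along the tool's x, y, z in m, then the turn about the tool's z in degrees. In form: [[jaw, x, y, z, yaw], ...]. A call has 1 to 12 rows; each row shifts and turns the commanded pose from where the row before left it, along the tool's axes as they then stand; what a row does not reach is not made up. A row lasts 1/12 s, in which the tool goes at most 41.7 mm and 7.16 degrees, less where a joint would pass 70% of its speed; a pose out of reach is approached as far as the arm can. A call with a gripper value outside its range is refused whole. The fingers move at their own pace and stop on an object; FORCE is the grip in N (left out, the last holds). Time passes only in rows, so rows that do not move let the fingers close. It gives the time, the measured TCP pose, the force, the opening and the grip force at its end, in the units of the state.
- bot.get_obs(): the state, without advancing time (a new reading comes with each control period).
- bot.read_camera(name): name is "scene" or "top"; returns (picture, depth): 420x560x3 uint8, blue, green, red; 420x560 float32, m along the optical axis (not along the pixel's ray), 0 where there is no reading.
- bot.camera_model(name): a dict with "intrinsics" (3x3 intrinsics, pixels), "dist_coeffs" ([k1, k2, p1, p2, k3] as OpenCV has them; the pictures are not rectified), "R" (3x3) and "t" (3): a world point X has camera coordinates R X + t. Camera axes: x right, y down, z forward; pixel columns grow to the right and rows downward; lengths in m; the calibration is good to about 2 mm. A picture is of the moment at which its call begins. camera_model takes no time and is no camera call.
- bot.hand_in(): hands the job in; it is judged then, once.
Trained networks look in the newest picture that a camera, given by its name, has taken for a name from the list of things; names that differ only in an ending like _2 or _b are one class to them, and where a whole thing is asked for, a point or a joint stands for the part that bears it (a point fixed in the world has none). Each returns a list of dicts, best first, with "score" (0 to 1); they miss things now and then, are a little off and sometimes report something else, mostly with a low value. They report only what shows in the picture. A call takes as long as a camera call. They do not tell look-alikes from the thing itself.
- bot.boxes_of(name, camera): "at" ([column, row] in pixels, amid what is visible of it).
- bot.trace(name, camera): "mask" (420x560 bool, what is visible of it) and "at" ([column, row] in pixels, amid what is visible of it).
- bot.pinpoint(name, camera): "at" ([column, row] in pixels: a listed point, or the origin of a listed thing).
The state is a dict: "t": time; "q": joint angles; "joint_vel": joint speeds; "joint_torque": joint torques, N m; "eef_pos": TCP position; "tool_rot": TCP orientation; "contact_force": force on the tool from outside, world axes, zero at the start; "torque": the same for the moment, N m; "gripper_width": opening from 0.0 (shut) to 1.0 (fully open); "grasp_force": force on a finger pad.
Only numpy, scipy, OpenCV 4.12 (cv2) and the standard library are available. Lean on these libraries where they do the work, as an engineer would, in place of code of your own. Each camera call takes 0.05 s, during which the arm holds its last target. There are 200 camera calls.

## Task

The charging dock has tripped: move the small squat jam jar off its deck and stand it upright on the bamboo coaster, and slide every power pack straight up out of the dock and stand each one upright in its own slot of the orange lazy Susan. Only when the dock is empty, take the steel probe from its wooden block and slide its tip along the groove in the dock's deck until it drops into the one open hole among the look-alike dots, and push the reset button at the bottom of that hole fully down for a moment. Finish with the probe back upright in its block, the packs on the lazy Susan and the jar wholly on the coaster, and leave the mug, the tongs and the larger jar alone.

Things in the scene. Friction and masses are not known exactly. Their poses are not given: they have to be found in the camera images.
- dock: grey plastic charging dock, fixed, 190 mm (its x) by 220 mm (y); origin: centre of its underside; z up. Front half (x below +5 mm): flat deck 30 mm high. Rear half: tower 60 mm high with four slots open at the top, at x = +50 mm, y = -75, -25, +25, +75 mm, each 15 mm wide (y) and 80 mm long (x), slot floor 10 mm above the counter
- groove (a point): middle of the floor of the groove in the dock's deck, 26 mm above the counter, axes as the dock's. Groove: 90 mm long (y), 12 mm wide, 4 mm deep, a row of grey dots 13 mm apart on its floor. One dot, not to be told by eye, anywhere within 28 mm of here, is a hole 9 mm long (y), as wide as the groove; the reset button lies in it 13 mm below this floor. The other dots are printed
- reset_button (a joint): travel of the spring-loaded reset button down in the hidden hole: 0 up, 0.005 m fully down; pushing takes 1 to 4 N and it springs back
- susan: turntable of the orange lazy Susan, disc 250 mm wide, 10 mm thick, turns about its z with a little drag (0.12 N m); origin: centre of its underside, 12 mm above the counter; slot floors are 10 mm above the origin. Five blocks on it, 40 mm high, 50 mm long (x), leave four slots at y = -75, -25, +25, +75 mm, each 17 mm wide (y), running along its x, open-ended, centred on x = 0
- pack0: slim dark power pack, a rigid slab 64 mm (its x) by 12 mm thick (its y) by 100 mm tall (its z), about 170 g; origin: centre of its underside. At the start it stands upright in a slot of the dock with 50 mm showing above the slot; two to four packs are present, an absent one has no pose
- pack1: slim dark power pack, a rigid slab 64 mm (its x) by 12 mm thick (its y) by 100 mm tall (its z), about 170 g; origin: centre of its underside. At the start it stands upright in a slot of the dock with 50 mm showing above the slot; two to four packs are present, an absent one has no pose
- pack2: slim dark power pack, a rigid slab 64 mm (its x) by 12 mm thick (its y) by 100 mm tall (its z), about 170 g; origin: centre of its underside. At the start it stands upright in a slot of the dock with 50 mm showing above the slot; two to four packs are present, an absent one has no pose
- pack3: slim dark power pack, a rigid slab 64 mm (its x) by 12 mm thick (its y) by 100 mm tall (its z), about 170 g; origin: centre of its underside. At the start it stands upright in a slot of the dock with 50 mm showing above the slot; two to four packs are present, an absent one has no pose
- jar: small amber glass jam jar with steel screw lid, squat, 66 mm in diameter (lid 62 mm), 58 mm tall (lid from 42 mm up), about 240 g; origin: centre of its underside; at the start it stands on the dock's deck across the groove
- coaster: round bamboo coaster, radius 65 mm, 5 mm thick, fixed to the counter; origin: centre of its underside
- probe: straight steel probe: rod 5 mm thick, 50 mm long, then a collar 34 mm wide, 6 mm high, then a square wooden handle 20 by 20 mm (faces along its x and y) from 56 to 126 mm above the tip; origin: the tip; z from tip to handle; 70 g. It starts upright in the wooden block, its collar resting on the block's top
- block: wooden block fixed to the counter, 70 by 70 by 60 mm high, with a hole 17 mm square, 56 mm deep, in the middle of its top; origin: centre of its underside. With the probe home its tip is 10 mm above the counter
- mug: white mug, 80 mm wide, 90 mm high, origin at the centre of its underside; leave it alone
- jar2: larger jam jar, 66 mm wide, 100 mm high, origin at the centre of its underside; leave it alone
- tongs: stainless tongs about 210 mm long lying along its x; leave them alone
There are look-alikes about, which are no part of the job. What is shaped like the probe but blue is not meant. What is shaped like the pack2 but yellow is not meant.

How it is judged:
On the way, in this order (a step that is already met when the one before it is completed fails the run):
1. the dock is emptied of every power pack (horizontal distance between each of pack0, pack1, pack2, pack3 and groove above 0.16 m), for 0.2 s.
2. the reset button in the hidden hole is pushed fully down (value of joint reset_button above 0.0035 m), for 0.2 s.
At the end, for the whole second after the job is handed in: every pack stands in a Susan slot, foot on its floor, within 30 mm of the slot's middle, under 0.3 rad off upright; jar upright on the coaster within 31 mm of its centre; probe upright (0.2 rad) in its block, tip within 10 mm of seated height; button up; all at rest (x of pack0 in the frame of susan between -0.03 and 0.03 m and y of pack0 in the frame of susan between -0.085 and 0.085 m and z of pack0 in the frame of susan between 0.004 and 0.018 m and angle between each of pack0, pack1, pack2, pack3's own z axis and vertical below 0.3 rad and linear speed of each of pack0, pack1, pack2, pack3, jar, probe below 0.03 m/s and x of pack1 in the frame of susan between -0.03 and 0.03 m and y of pack1 in the frame of susan between -0.085 and 0.085 m and z of pack1 in the frame of susan between 0.004 and 0.018 m and x of pack2 in the frame of susan between -0.03 and 0.03 m and y of pack2 in the frame of susan between -0.085 and 0.085 m and z of pack2 in the frame of susan between 0.004 and 0.018 m and x of pack3 in the frame of susan between -0.03 and 0.03 m and y of pack3 in the frame of susan between -0.085 and 0.085 m and z of pack3 in the frame of susan between 0.004 and 0.018 m and horizontal distance between jar and coaster below 0.031 m and z of jar in the frame of coaster between 0.001 and 0.011 m and angle between jar's own z axis and vertical below 0.15 rad and horizontal distance between probe and block below 0.015 m and z of probe in the frame of block between 0.003 and 0.02 m and angle between probe's own z axis and vertical below 0.2 rad and value of joint reset_button below 0.001 m); the robot touches nothing.
It fails at once if the mug is disturbed (moved over 3 cm) (distance of mug from where it was at the start of the episode above 0.03 m).
It fails at once if the larger jam jar is disturbed (moved over 3 cm) (distance of jar2 from where it was at the start of the episode above 0.03 m).
It fails at once if the tongs is disturbed (moved over 3 cm) (distance of tongs from where it was at the start of the episode above 0.03 m).
Of pack0, pack1, pack2, pack3 only 2 to 4 are there at a start; the rules pass over those that are not, and their reading is None.
At some moment in a run one of jar may be knocked a few centimetres aside while the robot is not near it.
It also fails if it takes over 210 s, if anything falls off the work surface, if the arm or the gripper's body presses on something with over 40 N, if the wrist force passes 120 N, or if a joint passes its speed limit or range.

## Working session

There is one attempt and no reset: what is moved stays moved. The work goes in short steps, Python scripts to look and compute and a shell command to move; the robot and the scene stay as the last step left them, time stands still between calls to the robot, and variables do not carry over. Pictures are saved under pics/ and viewed, at most 14 in all, crops included, and the job is handed in when it is done.

```bash
mkdir -p pics; cat > h.py <<'E'
import numpy as np, cv2
from station import bot
def shot(c,f=None):
    p,d=bot.read_camera(c)
    if f: cv2.imwrite('pics/'+f,p)
    return p,d
def world(c,uv,depth=None,z=None):
    m=bot.camera_model(c);K=np.array(m['intrinsics']);R=np.array(m['R']);t=np.array(m['t'])
    uv=np.array(uv,float).reshape(-1,1,2)
    n=cv2.undistortPoints(uv,K,np.array(m['dist_coeffs'])).reshape(-1,2)
    r=np.c_[n,np.ones(len(n))]
    if z is not None:
        d=r@R; o=-R.T@t; return o+d*((z-o[2])/d[:,2])[:,None]
    return (r*np.asarray(depth).reshape(-1,1)-t)@R
def cloud(c,d):
    v,u=np.nonzero(d>0); return world(c,np.c_[u,v],d[v,u]),u,v
E
python3 - <<'E'
from h import *
for c in('scene','top'):
    p,d=shot(c,c+'0.png')
    m=bot.camera_model(c);print(c,-np.array(m['R']).T@m['t'])
    for n in['dock','groove','susan','pack0','jar','coaster','probe','block','mug','jar2','tongs']:
        for r in bot.pinpoint(n,c)[:6]:
            u,v=np.round(r['at']).astype(int)
            if 0<=u<560 and 0<=v<420: print(n,round(r['score'],2),u,v,world(c,[u,v],d[v,u]).round(3)[0],world(c,[u,v],z=0.01).round(3)[0])
print(bot.get_obs())
E
```

```text
scene [ 1.22366735 -0.02793372  0.52682264]
dock 0.86 271 226 [ 0.65  -0.005  0.059] [ 0.59  -0.002  0.01 ]
groove 0.77 271 202 [0.522 0.    0.024] [0.501 0.001 0.01 ]
susan 0.8 400 192 [0.487 0.31  0.023] [0.468 0.318 0.01 ]
pack0 0.94 346 276 [0.745 0.13  0.015] [0.74  0.131 0.01 ]
pack0 0.84 309 231 [0.666 0.068 0.058] [0.609 0.078 0.01 ]
pack0 0.65 272 203 [0.527 0.002 0.026] [0.505 0.003 0.01 ]
pack0 0.62 282 235 [0.666 0.016 0.049] [0.621 0.02  0.01 ]
pack0 0.19 144 197 [ 0.616 -0.248  0.109] [ 0.473 -0.3    0.01 ]
jar 0.92 247 204 [ 0.57  -0.053  0.055] [ 0.508 -0.055  0.01 ]
jar 0.92 167 278 [ 0.754 -0.191  0.031] [ 0.735 -0.198  0.01 ]
coaster 0.73 144 198 [ 0.619 -0.247  0.108] [ 0.477 -0.299  0.01 ]
block 0.92 121 234 [ 0.627 -0.307  0.027] [ 0.607 -0.316  0.01 ]
mug 0.66 283 296 [0.818 0.009 0.05 ] [0.784 0.012 0.01 ]
jar2 0.92 247 204 [ 0.57  -0.053  0.055] [ 0.508 -0.055  0.01 ]
jar2 0.92 167 278 [ 0.754 -0.191  0.031] [ 0.735 -0.198  0.01 ]
tongs 0.65 393 269 [0.716 0.229 0.   ] [0.725 0.224 0.01 ]
top [4.12942121e-01 8.47496579e-04 1.12988442e+00]
dock 0.87 278 237 [0
[... 1007 characters left out ...]
86,  0.02241466,  1.55539477, -0.01148976,
        1.10928112, -0.08311536]), 'joint_vel': array([ 8.76149353e-04, -1.25733767e-03,  2.64752793e-04, -7.22498130e-05,
       -7.04149170e-05, -9.93460085e-04, -1.68476163e-04]), 'joint_torque': array([ 1.44709888e-04, -5.96326768e+01,  1.60698965e+00, -2.81542486e+01,
        1.26077898e-02,  1.60473304e-03, -8.23560868e-06]), 'eef_pos': array([ 0.24898801, -0.62741931,  0.40470849]), 'tool_rot': array([2.08919571e-05, 9.82216496e-01, 1.87751843e-01, 4.55555716e-06]), 'contact_force': array([ 0.09816542,  0.15214309, -0.97671927]), 'torque': array([-0.00581014,  0.05958864,  0.01602046]), 'grasp_force': 0.0, 'gripper_width': 0.9972511361166543}
```

View pics/scene0.png

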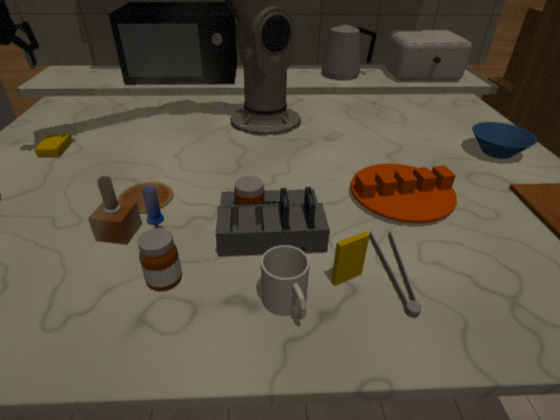

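View pics/top0.png

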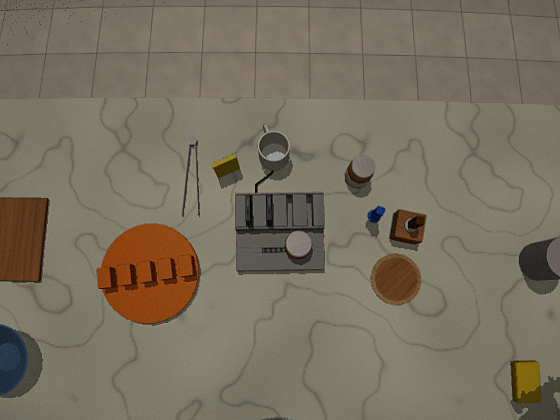

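The overhead picture shows two packs in the dock's left slots (249,210) and (269,210), the jar at (299,244), and the Susan at (150,273) with its row of blocks. The coaster is at (396,278) and the probe in its block at (408,227). The blue probe is a look-alike. I'll fit exact poses from depth.

```bash
python3 - <<'E'
from h import *
p,d=shot('top')
P,u,v=cloud('top',d)
def rect(lab,x0,x1,y0,y1,z0,z1,circ=False):
    k=(P[:,0]>x0)&(P[:,0]<x1)&(P[:,1]>y0)&(P[:,1]<y1)&(P[:,2]>z0)&(P[:,2]<z1)
    q=P[k]
    if len(q)<5: print(lab,'few',len(q));return
    r=cv2.minAreaRect((q[:,:2]*1000).astype(np.float32))
    print(lab,len(q),'mean',q.mean(0).round(4),'rect c',np.round(r[0],1),np.round(r[1],1),round(r[2],1),'zmed',np.median(q[:,2]).round(4))
rect('tower',.5,.7,-.15,.15,.052,.066)
rect('deck',.42,.58,-.15,.15,.027,.034)
rect('packs L',.5,.72,.045,.1,.095,.12)
rect('packs M',.5,.72,-.005,.045,.095,.12)
rect('pack r1',.5,.72,-.05,-.005,.07,.12)
rect('pack r2',.5,.72,-.1,-.05,.07,.12)
rect('jar',.44,.6,-.12,.02,.08,.1)
rect('jar2',.64,.78,-.26,-.13,.09,.12)
rect('coaster',.36,.54,-.37,-.2,.003,.009)
rect('susan disc',.3,.65,.15,.48,.015,.028)
rect('susan blocks',.3,.65,.15,.48,.055,.07)
rect('handle',.5,.7,-.4,-.26,.115,.16)
rect('blocktop',.5,.7,-.4,-.26,.054,.064)
rect('blue',.5,.7,-.26,-.18,.06,.2)
rect('mug',.7,.86,-.05,.09,.08,.1)
rect('yellow',.68,.8,.08,.18,.05,.12)
# detail of block/susan blocks
k=(P[:,0]>.3)&(P[:,0]<.65)&(P[:,1]>.15)&(P[:,1]<.48)&(P[:,2]>.055)&(P[:,2]<.07)
M=np.zeros(d.shape,np.uint8);M[v[k],u[k]]=255
n,l,s,c=cv2.connectedComponentsWithStats(M)
for i in range(1,n):
    if s[i,4]>20:
        q=P[k][l[v[k],u[k]]==i]; print('blk',s[i,4],q.mean(0).round(4),cv2.minAreaRect((q[:,:2]*1000).astype(np.float32)))
# images: enlarged crops
a=cv2.resize(p[180:285,225:335],None,fx=5,fy=5,interpolation=cv2.INTER_CUBIC)
b=cv2.resize(p[190:250,360:430],None,fx=3,fy=3,interpolation=cv2.INTER_CUBIC)
o=np.zeros((525,770,3),np.uint8);o[:,:550]=a;o[:180,555:765]=b
cv2.imwrite('pics/crop1.png',o)
E
```

```text
tower 2452 mean [ 0.6203 -0.0009  0.0597] rect c [585.9  -1.5] [163.4 219.9] 1.2 zmed 0.0598
deck 2565 mean [0.5239 0.0066 0.0301] rect c [527.4  -3.3] [101.1 219.4] 1.4 zmed 0.03
packs L 161 mean [0.6169 0.0741 0.1093] rect c [617.4  74.3] [62.7 12.2] 1.4 zmed 0.1095
packs M 136 mean [0.6192 0.0236 0.1092] rect c [620.5  23.7] [63.4  9.5] 0.8 zmed 0.1093
pack r1 320 mean [ 0.5355 -0.0343  0.0866] rect c [535.7 -31.9] [62.9 33.4] 0.7 zmed 0.0877
pack r2 244 mean [ 0.5358 -0.0616  0.0871] rect c [536.9 -64.1] [27.4 60.6] 90.0 zmed 0.0877
jar 530 mean [ 0.5367 -0.0464  0.0878] rect c [557.2 -34.4] [109.   60.1] 30.2 zmed 0.0878
jar2 436 mean [ 0.7226 -0.2031  0.099 ] rect c [ 724.1 -203.5] [55.3 57.4] 77.8 zmed 0.0991
coaster 1759 mean [ 0.4554 -0.2944  0.0052] rect c [ 450.5 -284.7] [168.8 179. ] 90.0 zmed 0.0051
susan disc 5995 mean [0.4645 0.3203 0.0218] rect c [492.5 323.2] [300.6 243.6] 3.5 zmed 0.0218
susan blocks 1463 mean [0.4662 0.3237 0.0616] rect c [466.6 324.1] [ 51.3 233.9] 9.2 zmed 0.0616
handle 103 mean [ 0.5857 -0.3233  0.132 ] rect c [ 586.9 -325.1] [20.2 20.7] 80.4 zm
[... 339 characters left out ...]
135.7] [13.6 63.5] 25.9 zmed 0.093
blk 279 [0.4829 0.2248 0.0616] ((482.83062744140625, 224.82522583007812), (50.408042907714844, 32.38643264770508), 10.836175918579102)
blk 302 [0.4741 0.273  0.0615] ((474.4111022949219, 273.96563720703125), (50.341041564941406, 34.372718811035156), 9.751644134521484)
blk 289 [0.4666 0.323  0.0615] ((466.2030029296875, 323.6504211425781), (50.824012756347656, 33.79996871948242), 10.758037567138672)
blk 297 [0.4585 0.3718 0.0615] ((458.738525390625, 372.76275634765625), (49.09571838378906, 35.73954772949219), 8.220247268676758)
blk 296 [0.4499 0.4213 0.0617] ((451.1435241699219, 421.7742919921875), (50.86991882324219, 35.269779205322266), 10.372101783752441)
```

View pics/crop1.png

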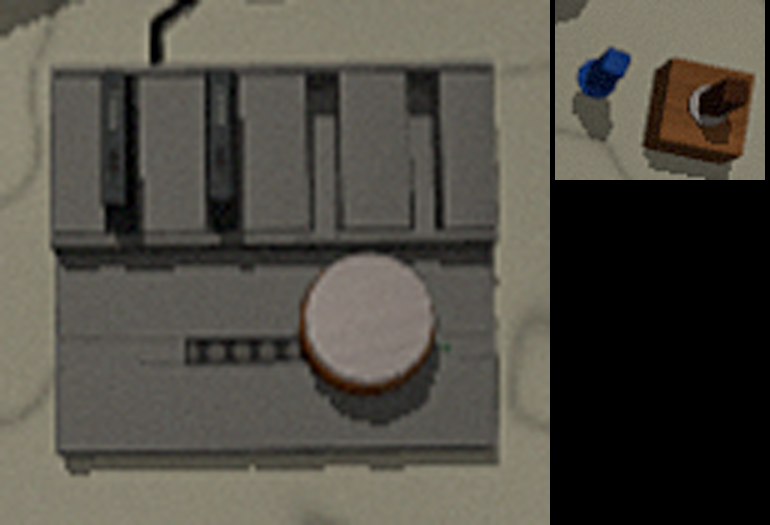

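The overhead crop shows two packs (crop columns 115 and 220), two empty slots at the right, and the jar over the right half of the groove (365,320). The black line at the top is the dock's cable. I'll square the tool up and go over the jar.

```bash
cat > w.py <<'E'
import sys
from h import *
# current pose; with args x y z yaw: remaining shift in tool axes
o=bot.get_obs();w,a,b,c=o['tool_rot']
from scipy.spatial.transform import Rotation as Ro
R=Ro.from_quat([a,b,c,w]).as_matrix();yaw=np.degrees(np.arctan2(R[1,0],R[0,0]))
print('t',round(o['t'],2),'p',o['eef_pos'].round(4),'yaw',round(yaw,2),'F',np.round(o['contact_force'],1),'w',round(o['gripper_width']*85.4,1),'g',round(float(o['grasp_force']),1))
if len(sys.argv)>3:
    g=np.array([float(s) for s in sys.argv[1:4]]);Y=float(sys.argv[4]) if len(sys.argv)>4 else yaw
    print('shift now-axes',(R.T@(g-o['eef_pos'])*1000).round(1),'shift after-turn axes',(Ro.from_euler('z',Y-yaw,degrees=True).as_matrix()@R).T.dot((g-o['eef_pos'])*1000).round(1),'turn',round(yaw-Y,2))
E
python3 -m pendant '[[0.0854,0,0,0,5.1],[0.0854,0,0,0,5.1],[0.0854,0,0,0,5.1],[0.0854,0,0,0,5.1],[0.0854,0.0144,-0.029,0,0],[0.0854,0.0144,-0.029,0,0],[0.0854,0.0144,-0.029,0,0],[0.0854,0.0144,-0.029,0,0],[0.0854,0.0144,-0.029,0,0],[0.0854,0.0144,-0.029,0,0],[0.0854,0.0144,-0.029,0,0],[0.0854,0.0144,-0.029,0,0]]'
python3 w.py 0.536 -0.0465 0.3 1.2
```

```text
t: 2.25
eef_pos: [0.3595, -0.3915, 0.4049]
tool_rot: [0.0, 1.0, 0.011, 0.0]
contact_force: [-0.1, -0.7, -0.1]
gripper_width: 1.004
grasp_force: 0.0
t 2.25 p [ 0.3595 -0.3915  0.4049] yaw 1.24 F [-0.1 -0.7 -0.1] w 85.8 g 0.0
shift now-axes [ 183.8 -341.1  104.9] shift after-turn axes [ 183.6 -341.2  104.9] turn 0.04
```

```bash
python3 -m pendant '[[0.0854,0.0165,-0.031,0.009,0],[0.0854,0.0165,-0.031,0.009,0],[0.0854,0.0165,-0.031,0.009,0],[0.0854,0.0165,-0.031,0.009,0],[0.0854,0.0165,-0.031,0.009,0],[0.0854,0.0165,-0.031,0.009,0],[0.0854,0.0165,-0.031,0.009,0],[0.0854,0.0165,-0.031,0.009,0],[0.0854,0.0165,-0.031,0.009,0],[0.0854,0.0165,-0.031,0.009,0],[0.0854,0.0165,-0.031,0.009,0],[0.0854,0,0,0,0]]' >/dev/null
python3 w.py 0.536 -0.0465 0.212 1.2
```

```text
t 3.25 p [ 0.5353 -0.0405  0.3048] yaw 1.8 F [-0.4  0.1  1.6] w 85.2 g 0.0
shift now-axes [ 0.4  6.5 92.7] shift after-turn axes [ 0.4  6.5 92.7] turn 0.6
```

```bash
python3 -m pendant '[[0.0854,0,0,0,0],[0.0854,0,0,0,0]]' >/dev/null; python3 w.py 0.536 -0.0465 0.212 1.2; python3 - <<'E'
from h import *
p,d=shot('scene')
for r in bot.trace('jar','scene')[:3]:
    m=r['mask'];v,u=np.nonzero(m&(d>0));q=world('scene',np.c_[u,v],d[v,u]);k=q[:,2]>.083
    print(r['score'],r['at'],q.mean(0).round(3),k.sum(),(q[k].min(0)/2+q[k].max(0)/2).round(4))
E
```

```text
t 3.42 p [ 0.5331 -0.0484  0.3056] yaw 1.25 F [ 1.  -0.7  0.4] w 85.5 g 0.0
shift now-axes [ 3.  -1.9 93.6] shift after-turn axes [ 3.  -1.9 93.6] turn 0.05
0.66 [246.9, 190.7] [ 0.548 -0.05   0.073] 369 [ 0.5376 -0.0492  0.0859]
0.58 [161.4, 259.1] [ 0.743 -0.201  0.064] 808 [ 0.7268 -0.2061  0.0918]
```

```bash
python3 -m pendant '[[0.0854,0.003,0,0.015,0],[0.0854,0,0,0.02,0],[0.0854,0,0,0.02,0],[0.0854,0,0,0.02,0],[0.0854,0,0,0.018,0],[0.0854,0,0,0,0],[0.0854,0,0,0,0]]' >/dev/null; python3 w.py 0.536 -0.0475 0.212;  python3 -m pendant '[[0.055,0,0,0,0],[0.055,0,0,0,0],[0.055,0,0,0,0],[0.055,0,0,0,0],[0.055,0,0,0,0],[0.055,0,0,0,0],[0.055,0,0,0,0]]' 40 >/dev/null; python3 w.py
```

```text
t 4.1 p [ 0.5357 -0.0492  0.2125] yaw 1.14 F [0.6 0.2 1. ] w 85.4 g 0.0
shift now-axes [ 0.3 -1.7  0.5] shift after-turn axes [ 0.3 -1.7  0.5] turn 0.0
t 4.68 p [ 0.5368 -0.0484  0.2145] yaw 1.21 F [-2.  -0.6  6.7] w 64.8 g 44.1
```

```bash
python3 -m pendant '[[0.055,0,0,-0.01,0],[0.055,0,0,-0.02,0],[0.055,0,0,-0.02,0],[0.055,-0.004,0.012,-0.01,0],[0.055,-0.01,0.03,0,0],[0.055,-0.011,0.035,0,0],[0.055,-0.011,0.035,0,0],[0.055,-0.011,0.035,0,0],[0.055,-0.011,0.035,0,0],[0.055,-0.011,0.035,0,0],[0.055,-0.008,0.024,0,0],[0.055,-0.004,0.008,0,0]]' >/dev/null; python3 -m pendant '[[0.055,0,0,0,0],[0.055,0,0,0,0]]' >/dev/null; python3 w.py 0.4545 -0.2935 0.191;python3 - <<'E'
from h import *
p,d=shot('scene');shot('top','top1.png')
for r in bot.trace('jar','scene')[:3]:
    m=r['mask'];v,u=np.nonzero(m&(d>0));q=world('scene',np.c_[u,v],d[v,u])
    print(r['score'],r['at'],np.median(q,0).round(3),q[:,2].min(),q[:,2].max())
E
```

```text
t 5.85 p [ 0.4606 -0.2983  0.2732] yaw 1.21 F [ 0.7  0.7 -2.4] w 64.9 g 45.5
shift now-axes [-6.  -4.9 82.2] shift after-turn axes [-6.  -4.9 82.2] turn 0.0
0.82 [132.2, 155.8] [ 0.484 -0.294  0.128] -0.0034679350370245402 0.16551954189197163
0.61 [160.8, 260.7] [ 0.749 -0.2    0.069] -0.00342495822961114 0.10078873682882313
```

View pics/top1.png

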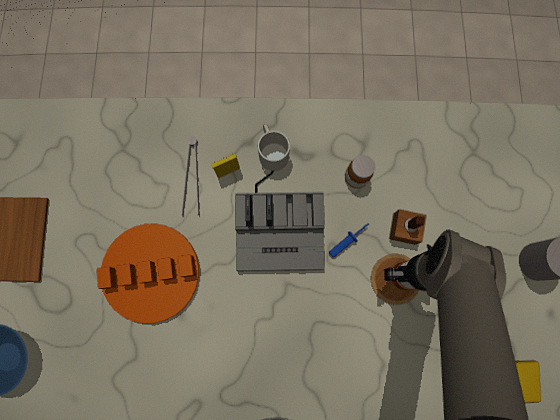

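The overhead picture shows the jar held over the coaster (395,278) and the groove now clear (280,250). The blue look-alike is lying on the counter at (348,240), out of the way. Lowering the jar.

```bash
python3 -m pendant '[[0.055,-0.003,-0.0025,0.015,0],[0.055,-0.003,-0.0025,0.02,0],[0.055,0,0,0.02,0],[0.055,0,0,0.014,0],[0.055,0,0,0.007,0],[0.055,0,0,0.004,0],[0.055,0,0,0,0],[0.055,0,0,0,0]]' >/dev/null; python3 w.py 0.4545 -0.2935 0.191;python3 - <<'E'
from h import *
p,d=shot('scene')
P,u,v=cloud('top',shot('top')[1])
def comp(x0,x1,y0,y1,z0,z1):
    k=(P[:,0]>x0)&(P[:,0]<x1)&(P[:,1]>y0)&(P[:,1]<y1)&(P[:,2]>z0)&(P[:,2]<z1);return P[k],u[k],v[k]
q,uu,vv=comp(.45,.56,-.08,.08,.02,.0275)
print('groove',len(q),q.mean(0),q[:,:2].min(0),q[:,:2].max(0))
q,uu,vv=comp(.44,.56,-.1,.1,.028,.034);print('deck',np.median(q[:,2]))
q,uu,vv=comp(.595,.64,-.14,.14,.05,.066);print('tower y',q[:,1].min(),q[:,1].max(),np.median(q[:,2]))
E
```

```text
t 6.67 p [ 0.4551 -0.2936  0.1933] yaw 1.29 F [-0.4  0.1 -2.4] w 64.8 g 45.6
shift now-axes [-0.6 -0.1  2.3] shift after-turn axes [-0.6 -0.1  2.3] turn 0.0
groove 387 [ 0.51932929 -0.00139299  0.02577341] [ 0.4749314  -0.07854348] [0.55869337 0.07859936]
deck 0.030294049594626282
tower y -0.11103286942794707 0.10904417233806046 0.05986375323279707
```

```bash
python3 -m pendant '[[0.055,0,0,0.002,0],[0.055,0,0,0.001,0],[0.055,0,0,0.001,0],[0.055,0,0,0,0]]' >/dev/null; python3 w.py;  python3 -m pendant '[[0.0854,0,0,0,0],[0.0854,0,0,0,0],[0.0854,0,0,0,0],[0.0854,0,0,0,0],[0.0854,0,0,-0.015,0],[0.0854,0,0,-0.025,0],[0.0854,0,0,-0.035,0],[0.0854,0,0,-0.04,0],[0.0854,0,0,-0.04,0],[0.0854,0,0,0,0],[0.0854,0,0,0,0]]' >/dev/null; python3 w.py 0.617 0.074 0.33 1.2
```

```text
t 7.1 p [ 0.4546 -0.294   0.1895] yaw 1.24 F [-1.4  0.9  5.1] w 64.5 g 46.5
t 8.02 p [ 0.4552 -0.2943  0.3464] yaw 1.23 F [-1.   0.1 -1.2] w 85.6 g 0.0
shift now-axes [ 169.6 -364.8   16.1] shift after-turn axes [ 169.4 -364.9   16.1] turn 0.03
```

```bash
python3 -m pendant '[[0.034,0.007,-0.015,0,0],[0.034,0.0145,-0.0315,0,0],[0.034,0.0145,-0.0315,0,0],[0.034,0.0145,-0.0315,0,0],[0.034,0.0145,-0.0315,0,0],[0.034,0.0145,-0.0315,0,0],[0.034,0.0145,-0.0315,0.002,0],[0.034,0.0145,-0.0315,0.002,0],[0.034,0.0145,-0.0315,0.002,0],[0.034,0.0145,-0.0315,0.002,0],[0.034,0.0145,-0.0315,0.002,0],[0.034,0.0145,-0.0315,0.002,0]]' >/dev/null; python3 -m pendant '[[0.034,0.003,-0.003,0,0],[0.034,0,0,0,0],[0.034,0,0,0,0],[0.034,0,0,0,0]]' >/dev/null; python3 w.py 0.6175 0.0743 0.242 1.2;python3 - <<'E'
from h import *
P,u,v=cloud('top',shot('top')[1])
k=(abs(P[:,0]-.45)<.06)&(abs(P[:,1]+.29)<.06)&(P[:,2]>.055)&(P[:,2]<.075);q=P[k]
print('jar on coaster',len(q),q.min(0)/2+q.max(0)/2,q[:,2].mean())
E
```

```text
t 9.35 p [0.6155 0.0723 0.3307] yaw 1.12 F [ 0.1 -0.3  0.2] w 33.7 g 0.0
shift now-axes [ 2.2 -2.1 88.6] shift after-turn axes [ 2.2 -2.1 88.6] turn -0.08
jar on coaster 536 [ 0.45275275 -0.29235781  0.06182266] 0.06264839047330058
```

```bash
python3 -m pendant '[[0.034,0.002,-0.002,0.012,0],[0.034,0,0,0.02,0],[0.034,0,0,0.02,0],[0.034,0,0,0.02,0],[0.034,0,0,0.016,0],[0.034,0,0,0,0],[0.034,0,0,0,0]]' >/dev/null; python3 w.py 0.6175 0.0743 0.242;  python3 -m pendant '[[0.002,0,0,0,0],[0.002,0,0,0,0],[0.002,0,0,0,0],[0.002,0,0,0,0],[0.002,0,0,0,0]]' 40 >/dev/null; python3 w.py;  python3 -m pendant '[[0.002,0,0,-0.01,0],[0.002,0,0,-0.02,0],[0.002,0,0,-0.02,0],[0.002,0,0,-0.02,0],[0.002,0,0,-0.02,0],[0.002,0,0,-0.005,0],[0.002,0,0,0,0],[0.002,0,0,0,0]]' >/dev/null; python3 w.py 0.4706 0.2994 0.257 9.1
```

```text
t 9.98 p [0.6175 0.0755 0.2426] yaw 1.19 F [0.8 0.5 0.7] w 34.0 g 0.0
shift now-axes [-0.   1.2  0.6] shift after-turn axes [-0.   1.2  0.6] turn 0.0
t 10.4 p [0.6185 0.0752 0.2448] yaw 1.19 F [-0.4 -5.   4.1] w 11.7 g 41.4
t 11.07 p [0.6176 0.0768 0.3383] yaw 1.28 F [-0.9  0.4 -1.6] w 11.4 g 40.7
shift now-axes [-141.9 -225.8   81.5] shift after-turn axes [-109.9 -243.    81.5] turn -7.82
```

```bash
python3 -m pendant '[[0.002,0,0,0,-3.9],[0.002,0,0,0,-3.9],[0.002,-0.006,-0.013,0,0],[0.002,-0.013,-0.029,0,0],[0.002,-0.013,-0.029,0,0],[0.002,-0.013,-0.029,0,0],[0.002,-0.013,-0.029,0,0],[0.002,-0.013,-0.029,0,0],[0.002,-0.013,-0.029,0,0],[0.002,-0.013,-0.029,0,0],[0.002,-0.009,-0.02,0,0],[0.002,-0.003,-0.008,0,0]]' >/dev/null; python3 -m pendant '[[0.002,0,0,0,0],[0.002,0,0,0,0],[0.002,0,0,0,0]]' >/dev/null; python3 w.py 0.4706 0.2994 0.257 9.1;python3 - <<'E'
from h import *
p,d=shot('top','top2.png');P,u,v=cloud('top',d)
k=(P[:,0]>.3)&(P[:,0]<.65)&(P[:,1]>.15)&(P[:,1]<.48)&(P[:,2]>.055)&(P[:,2]<.068)
M=np.zeros(d.shape,np.uint8);M[v[k],u[k]]=255
n,l,s,c=cv2.connectedComponentsWithStats(M)
for i in range(1,n):
    if s[i,4]>100:
        q=P[k][l[v[k],u[k]]==i]; r=cv2.minAreaRect((q[:,:2]*1000).astype(np.float32));print('blk',s[i,4],np.round(r[0],1),np.round(r[1],1),round(r[2],1))
E
```

```text
t 12.32 p [0.4728 0.2985 0.3381] yaw 8.88 F [-0.5 -0.4 -2.5] w 11.7 g 40.8
shift now-axes [-2.  -1.3 81.1] shift after-turn axes [-2.  -1.3 81.1] turn -0.22
blk 284 [482.9 225.7] [50.4 33.5] 9.3
blk 284 [474.5 273.3] [50.8 33.7] 7.9
```

View pics/top2.png

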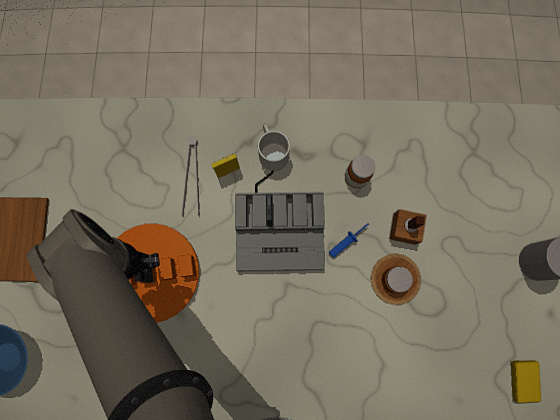

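The picture shows the pack held over the second slot of the Susan, which hasn't moved, and the jar centred on its coaster (396,281). Lowering the pack.

```bash
python3 -m pendant '[[0.002,-0.002,-0.0013,0.005,-0.2],[0.002,0,0,0.012,0],[0.002,0,0,0.012,0],[0.002,0,0,0.012,0],[0.002,0,0,0.01,0],[0.002,0,0,0.008,0],[0.002,0,0,0,0]]' >/dev/null; python3 w.py 0.4706 0.2998 0.257; python3 -m pendant '[[0.002,0,0,0.006,0],[0.002,0,0,0.006,0],[0.002,0,0,0.005,0],[0.002,0,0,0,0]]' >/dev/null; python3 w.py 0.4706 0.2998 0.257 9.1
```

```text
t 12.95 p [0.4692 0.3005 0.2773] yaw 9.25 F [-0.2 -1.  -1.1] w 11.6 g 40.7
shift now-axes [ 1.3  0.9 20.3] shift after-turn axes [ 1.3  0.9 20.3] turn 0.0
t 13.28 p [0.4697 0.3008 0.2618] yaw 9.24 F [ 1.2 -0.5 -3.2] w 11.4 g 40.5
shift now-axes [0.8 1.1 4.8] shift after-turn axes [0.8 1.1 4.8] turn 0.14
```

```bash
python3 -m pendant '[[0.002,0,0,0.002,0],[0.002,0,0,0.002,0],[0.002,0,0,0.001,0],[0.002,0,0,0,0]]' >/dev/null; python3 w.py;python3 -m pendant '[[0.002,0,0,0.001,0],[0.002,0,0,0,0]]' >/dev/null; python3 w.py
```

```text
t 13.62 p [0.47   0.3008 0.2576] yaw 9.23 F [ 0.9 -2.1 -3.2] w 11.7 g 40.5
t 13.78 p [0.47   0.3008 0.2568] yaw 9.23 F [ 1.6 -3.  -0.5] w 11.8 g 40.8
```

Near the floor; a touch more, then release and rise.

```bash
python3 -m pendant '[[0.002,0,0,0.001,0],[0.002,0,0,0,0]]' >/dev/null; python3 w.py;python3 -m pendant '[[0.034,0,0,0,0],[0.034,0,0,0,0],[0.034,0,0,0,0],[0.034,0,0,-0.01,0],[0.034,0,0,-0.02,0],[0.034,0,0,-0.025,0],[0.034,0,0,-0.025,0],[0.034,0,0,0,4],[0.034,0,0,0,4],[0.034,0,0,0,0],[0.034,0,0,0,0]]' >/dev/null; python3 w.py 0.620 0.0245 0.335 1.2
```

```text
t 13.95 p [0.4701 0.3009 0.2567] yaw 9.23 F [-1.1 -6.1  8.8] w 11.3 g 42.2
t 14.87 p [0.4696 0.3013 0.3362] yaw 1.39 F [-0.6  0.2  0.8] w 34.3 g 0.0
shift now-axes [143.6 280.4   1.2] shift after-turn axes [144.5 279.9   1.2] turn 0.19
```

```bash
python3 -m pendant '[[0.034,0.007,0.013,0,0],[0.034,0.014,0.027,0,0],[0.034,0.014,0.027,0,0],[0.034,0.014,0.027,0,0],[0.034,0.014,0.027,0,0],[0.034,0.014,0.027,0,0],[0.034,0.014,0.027,0,0],[0.034,0.014,0.027,0,0],[0.034,0.014,0.027,0,0],[0.034,0.014,0.027,0,0],[0.034,0.008,0.018,0,0],[0.034,0.003,0.006,0,0]]' >/dev/null; python3 -m pendant '[[0.034,0,0,0,0],[0.034,0,0,0,0],[0.034,0,0,0,0]]' >/dev/null; python3 w.py 0.620 0.0245 0.242 1.2;cat > sus.py <<'E'
from h import *
p,d=shot('top');P,u,v=cloud('top',d)
def rects(x0,x1,y0,y1,z0,z1,m,lab):
    k=(P[:,0]>x0)&(P[:,0]<x1)&(P[:,1]>y0)&(P[:,1]<y1)&(P[:,2]>z0)&(P[:,2]<z1)
    M=np.zeros(d.shape,np.uint8);M[v[k],u[k]]=255
    n,l,s,c=cv2.connectedComponentsWithStats(M)
    for i in range(1,n):
        if s[i,4]>m:
            q=P[k][l[v[k],u[k]]==i]; r=cv2.minAreaRect((q[:,:2]*1000).astype(np.float32));print(lab,s[i,4],np.round(r[0],1),np.round(r[1],1),round(r[2],1),'z',np.median(q[:,2]).round(4))
rects(.3,.65,.15,.48,.055,.068,100,'blk')
rects(.3,.65,.15,.48,.1,.14,30,'pack')
rects(.55,.7,-.12,.12,.1,.12,30,'dockpack')
E
python3 sus.py
```

```text
t 16.12 p [0.6192 0.0265 0.3356] yaw 1.44 F [-0.6  0.8  0. ] w 34.0 g 0.0
shift now-axes [ 0.8  2.1 93.6] shift after-turn axes [ 0.8  2.1 93.6] turn 0.24
blk 283 [483.1 225.4] [51. 33.] 11.7 z 0.0619
blk 298 [474.3 273.4] [49.9 34.8] 8.0 z 0.0617
blk 132 [465.1 332.1] [51.1 16.8] 11.3 z 0.0615
blk 294 [457.9 372.5] [49.5 35.3] 8.7 z 0.0616
blk 295 [451.  421.8] [50.4 36.1] 9.2 z 0.0618
pack 221 [467.6 300.8] [63.8 13.9] 8.5 z 0.1204
```

```bash
python3 -m pendant '[[0.034,0.001,0.0015,0.012,0.2],[0.034,0,0,0.02,0],[0.034,0,0,0.02,0],[0.034,0,0,0.02,0],[0.034,0,0,0.02,0],[0.034,0,0,0,0],[0.034,0,0,0,0]]' >/dev/null; python3 w.py 0.62 0.0245 0.242;  python3 -m pendant '[[0.002,0,0,0,0],[0.002,0,0,0,0],[0.002,0,0,0,0],[0.002,0,0,0,0],[0.002,0,0,0,0]]' 40 >/dev/null; python3 w.py;  python3 -m pendant '[[0.002,0,0,-0.01,0],[0.002,0,0,-0.02,0],[0.002,0,0,-0.02,0],[0.002,0,0,-0.02,0],[0.002,0,0,-0.02,0],[0.002,0,0,-0.005,0],[0.002,0,0,0,0],[0.002,0,0,0,0]]' >/dev/null; python3 w.py 0.4785 0.2505 0.335 9.1
```

```text
t 16.75 p [0.6201 0.0235 0.2424] yaw 1.12 F [0.9 0.  0.1] w 34.0 g 0.0
shift now-axes [-0.1 -1.   0.4] shift after-turn axes [-0.1 -1.   0.4] turn 0.0
t 17.17 p [0.6215 0.023  0.2451] yaw 1.04 F [-1.5  0.5  6.8] w 11.6 g 41.0
t 17.83 p [0.6205 0.0226 0.3381] yaw 1.04 F [-0.6  0.5 -1.7] w 11.8 g 40.1
shift now-axes [-137.8 -230.4    3.2] shift after-turn axes [-104.1 -247.5    3.1] turn -8.06
```

```bash
python3 -m pendant '[[0.002,0,0,0,-4],[0.002,0,0,0,-4],[0.002,-0.006,-0.013,0,0],[0.002,-0.0125,-0.03,0,0],[0.002,-0.0125,-0.03,0,0],[0.002,-0.0125,-0.03,0,0],[0.002,-0.0125,-0.03,0,0],[0.002,-0.0125,-0.03,0,0],[0.002,-0.0125,-0.03,0,0],[0.002,-0.0125,-0.03,0,0],[0.002,-0.008,-0.018,0,0],[0.002,-0.003,-0.007,0,0]]' >/dev/null; python3 -m pendant '[[0.002,0,0,0,0],[0.002,0,0,0,0],[0.002,0,0,0,0]]' >/dev/null; python3 w.py 0.4785 0.2503 0.257 9.1; python3 sus.py
```

```text
t 19.08 p [0.4794 0.2497 0.3382] yaw 8.88 F [ 0.8 -0.4 -1.6] w 11.2 g 40.0
shift now-axes [-0.8 -0.8 81.2] shift after-turn axes [-0.8 -0.9 81.2] turn -0.22
blk 234 [483.1 224.6] [50.3 31.4] 9.4 z 0.0619
pack 58 [460.2 241.7] [ 8.5 33. ] 83.0 z 0.1226
```

```bash
python3 -m pendant '[[0.002,-0.001,-0.0008,0.005,-0.2],[0.002,0,0,0.012,0],[0.002,0,0,0.012,0],[0.002,0,0,0.012,0],[0.002,0,0,0.01,0],[0.002,0,0,0.008,0],[0.002,0,0,0.004,0],[0.002,0,0,0,0]]' >/dev/null; python3 w.py 0.4785 0.2503 0.257; python3 -m pendant '[[0.002,0,0,0.005,0],[0.002,0,0,0.005,0],[0.002,0,0,0.004,0],[0.002,0,0,0.001,0],[0.002,0,0,0,0]]' >/dev/null; python3 w.py 0.4785 0.2503 0.257 9.1
```

```text
t 19.8 p [0.4772 0.2512 0.2741] yaw 9.23 F [-0.7 -2.  -3.5] w 11.5 g 41.1
shift now-axes [ 1.2  1.1 17. ] shift after-turn axes [ 1.2  1.1 17. ] turn 0.0
t 20.22 p [0.4778 0.2513 0.2603] yaw 9.21 F [ 1.8 -4.5 -4.5] w 11.5 g 40.9
shift now-axes [0.5 1.1 3.3] shift after-turn axes [0.5 1.1 3.3] turn 0.11
```

```bash
python3 -m pendant '[[0.002,0,0.0007,0.002,0],[0.002,0,0,0.001,0],[0.002,0,0,0.001,0],[0.002,0,0,0,0]]' >/dev/null; python3 w.py;python3 -m pendant '[[0.002,0,0,0.001,0],[0.002,0,0,0,0]]' >/dev/null; python3 w.py
```

```text
t 20.55 p [0.4779 0.2511 0.2568] yaw 9.23 F [ 0.4 -5.6  1. ] w 11.4 g 41.7
t 20.72 p [0.478  0.2512 0.2568] yaw 9.25 F [-1.1 -6.8 10. ] w 11.3 g 43.0
```

```bash
python3 -m pendant '[[0.034,0,0,0,0],[0.034,0,0,0,0],[0.034,0,0,0,0],[0.034,0,0,-0.01,0],[0.034,0,0,-0.02,0],[0.034,0,0,-0.025,0],[0.034,0,0,-0.025,0],[0.034,0,0,0,6.6],[0.034,0,0,0,6.6],[0.034,0,0,0,6.6],[0.034,0,0,0,0],[0.034,0,0,0,0]]' >/dev/null; python3 w.py 0.587 -0.325 0.36 -10.5
```

```text
t 21.72 p [0.4775 0.2517 0.3363] yaw -10.32 F [-0.3 -0.   0.2] w 34.0 g 0.0
shift now-axes [211.  547.7 -24. ] shift after-turn axes [212.7 547.1 -24. ] turn 0.18
```

```bash
python3 -m pendant '[[0.05,0.006,0.015,-0.003,0],[0.05,0.012,0.031,-0.003,0],[0.05,0.012,0.031,-0.003,0],[0.05,0.012,0.031,-0.003,0],[0.05,0.012,0.031,-0.003,0],[0.05,0.012,0.031,-0.003,0],[0.05,0.012,0.031,-0.003,0],[0.05,0.012,0.031,-0.003,0],[0.05,0.012,0.031,0,0],[0.05,0.012,0.031,0,0],[0.05,0.012,0.031,0,0],[0.05,0.012,0.031,0,0]]' >/dev/null; python3 -m pendant '[[0.05,0.012,0.031,0,0],[0.05,0.012,0.031,0,0],[0.05,0.012,0.031,0,0],[0.05,0.012,0.031,0,0],[0.05,0.012,0.031,0,0],[0.05,0.007,0.02,0,0],[0.05,0.002,0.01,0,0],[0.05,0,0,0,0],[0.05,0,0,0,0],[0.05,0,0,0,0]]' >/dev/null; python3 w.py 0.587 -0.325 0.262 -10.5; python3 sus.py; python3 - <<'E'
from h import *
d=shot('scene')[1];P,u,v=cloud('scene',d)
k=(abs(P[:,0]-.587)<.025)&(abs(P[:,1]+.325)<.025)&(P[:,2]>.075)&(P[:,2]<.12);q=P[k]
print('handle scene',len(q),q.min(0),q.max(0),q.mean(0))
E
```

```text
t 23.55 p [ 0.5825 -0.3162  0.3596] yaw -10.36 F [ 0.2  0.8 -0.5] w 49.9 g 0.0
shift now-axes [ 6.1  8.  97.6] shift after-turn axes [ 6.1  8.  97.6] turn 0.14
blk 316 [478.  227.3] [62.5 37.6] 7.0 z 0.0616
blk 165 [473.6 281.2] [50.4 19.2] 8.5 z 0.0618
blk 132 [464.8 331.4] [50.7 16.7] 14.0 z 0.0619
blk 290 [458.  373.1] [49.5 35.1] 7.9 z 0.0613
blk 294 [450.1 421.3] [49.4 36.4] 8.7 z 0.0618
pack 210 [475.5 250.6] [64.2 13.5] 9.0 z 0.1207
pack 220 [467.9 300.7] [62.9 14. ] 9.4 z 0.1207
handle scene 267 [ 0.57908187 -0.33865377  0.07526902] [ 0.59937666 -0.31719682  0.11975343] [ 0.59368512 -0.32507163  0.09790712]
```

Both packs are seated (tops 0.121 m). Taking the probe.

```bash
python3 -m pendant '[[0.05,0.006,0.0085,0.01,0],[0.05,0,0,0.02,0],[0.05,0,0,0.02,0],[0.05,0,0,0.02,0],[0.05,0,0,0.02,0],[0.05,0,0,0.0075,0],[0.05,0,0,0,0],[0.05,0,0,0,0]]' >/dev/null; python3 w.py 0.587 -0.3255 0.262;  python3 -m pendant '[[0.01,0,0,0,0],[0.01,0,0,0,0],[0.01,0,0,0,0],[0.01,0,0,0,0],[0.01,0,0,0,0],[0.01,0,0,0,0]]' 60 >/dev/null; python3 w.py;  python3 -m pendant '[[0.01,0,0,-0.01,0],[0.01,0,0,-0.02,0],[0.01,0,0,-0.02,0],[0.01,0,0,-0.02,0],[0.01,0,0,-0.01,0],[0.01,0,0,0,0],[0.01,0,0,0,0]]' >/dev/null; python3 w.py; python3 - <<'E'
from h import *
p,d=shot('scene');P,u,v=cloud('scene',d)
k=(abs(P[:,0]-.587)<.04)&(abs(P[:,1]+.325)<.04)&(P[:,2]>.065)&(P[:,2]<.2);q=P[k]
for z in np.arange(.07,.2,.012):
    s=q[abs(q[:,2]-z)<.006]
    if len(s): print(round(z,3),len(s),s[:,:2].min(0).round(4),s[:,:2].max(0).round(4))
cv2.imwrite('pics/probe1.png',cv2.resize(p[100:260,50:210],None,fx=3.7,fy=3.7,interpolation=cv2.INTER_CUBIC))
E
```

```text
t 24.32 p [ 0.5867 -0.328   0.2622] yaw -10.53 F [0.2 0.6 0.6] w 49.8 g 0.0
shift now-axes [-0.2 -2.5  0.2] shift after-turn axes [-0.2 -2.5  0.2] turn 0.0
t 24.82 p [ 0.587  -0.3282  0.2636] yaw -10.56 F [0.1 0.1 6. ] w 19.3 g 59.5
t 25.4 p [ 0.5863 -0.328   0.3423] yaw -10.56 F [-0.5 -0.9 -0.7] w 19.0 g 58.8
0.082 1 [ 0.5863 -0.3282] [ 0.5863 -0.3282]
0.094 13 [ 0.5865 -0.3295] [ 0.5898 -0.3253]
0.106 16 [ 0.5838 -0.331 ] [ 0.5891 -0.3261]
0.118 15 [ 0.5847 -0.3307] [ 0.5895 -0.3265]
0.13 6 [ 0.5856 -0.3293] [ 0.5887 -0.3263]
0.142 127 [ 0.5753 -0.344 ] [ 0.6041 -0.3118]
0.154 81 [ 0.5799 -0.3386] [ 0.5977 -0.3178]
0.166 77 [ 0.5809 -0.3455] [ 0.6019 -0.3118]
0.178 143 [ 0.5851 -0.3536] [ 0.6022 -0.304 ]
0.19 161 [ 0.5852 -0.3544] [ 0.6026 -0.3048]
```

View pics/probe1.png

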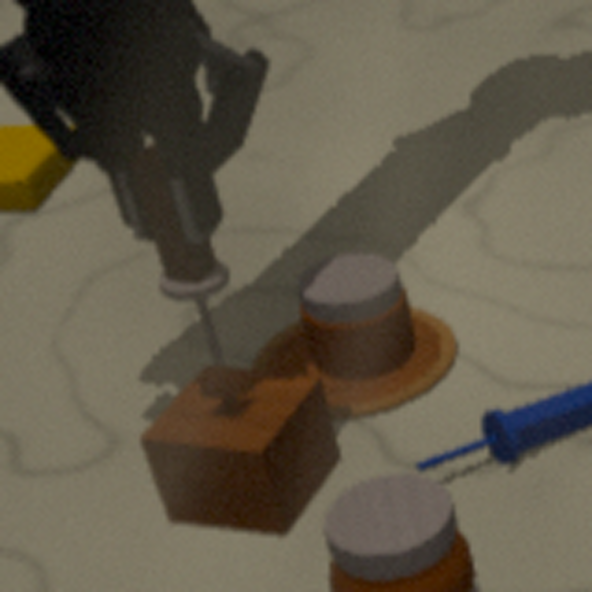

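The crop shows the probe held upright out of its block, collar at (195,280), with its tip over the hole (230,390). Next I'll find the groove and its dots.

```bash
python3 - <<'E'
from h import *
p,d=shot('top');P,u,v=cloud('top',d)
for n in range(3): print('pin',[ (np.round(world('top',r['at'],z=.026)[0],4),round(r['score'],2)) for r in bot.pinpoint('groove','top')[:1]])
g=cv2.cvtColor(p,cv2.COLOR_BGR2GRAY).astype(float)
for k in range(9): g+=cv2.cvtColor(shot('top')[0],cv2.COLOR_BGR2GRAY)
g/=10
s=g[243:258,255:305];deck=np.median(s);print('deck grey',deck)
m=s<deck*.8
vv,uu=np.nonzero(m);q=world('top',np.c_[uu+255.,vv+243.],z=.03)
r=cv2.minAreaRect((q[:,:2]*1000).astype(np.float32));print(m.sum(),q.mean(0),r)
yl=[world('top',[[c,250.]],z=.026)[0,1].round(4) for c in range(258,303)]
print([(c,a,int(x)) for c,a,x in zip(range(258,303),yl,g[249:252,258:303].mean(0))])
k=(P[:,0]>.598)&(P[:,0]<.645)&(abs(P[:,1])<.14)&(abs(P[:,2]-.06)<.006);r=cv2.minAreaRect((P[k][:,:2]*1000).astype(np.float32));print('tower',r)
k=(P[:,0]>.45)&(P[:,0]<.565)&(abs(P[:,1])<.14)&(abs(P[:,2]-.03)<.003);r=cv2.minAreaRect((P[k][:,:2]*1000).astype(np.float32));print('deck',r)
o=cv2.normalize(g[236:264,250:312],None,0,255,cv2.NORM_MINMAX).astype(np.uint8)
cv2.imwrite('pics/groove.png',cv2.resize(o,None,fx=12,fy=12,interpolation=cv2.INTER_NEAREST))
E
```

```text
pin [(array([0.5206, 0.0047, 0.026 ]), 0.77)]
pin [(array([0.5206, 0.0047, 0.026 ]), 0.77)]
pin [(array([0.5206, 0.0047, 0.026 ]), 0.77)]
deck grey 92.05
184 [ 0.52658176 -0.00106156  0.03      ] ((526.26611328125, -3.477489471435547), (12.492840766906738, 89.65092468261719), 0.5238970518112183)
[(258, np.float64(0.0514), 95), (259, np.float64(0.0489), 96), (260, np.float64(0.0464), 97), (261, np.float64(0.0439), 98), (262, np.float64(0.0414), 41), (263, np.float64(0.0389), 75), (264, np.float64(0.0364), 52), (265, np.float64(0.0339), 28), (266, np.float64(0.0314), 46), (267, np.float64(0.0289), 72), (268, np.float64(0.0264), 74), (269, np.float64(0.024), 68), (270, np.float64(0.0215), 26), (271, np.float64(0.019), 38), (272, np.float64(0.0165), 71), (273, np.float64(0.014), 71), (274, np.float64(0.0115), 69), (275, np.float64(0.009), 33), (276, np.float64(0.0065), 34), (277, np.float64(0.004), 71), (278, np.float64(0.0015), 73), (279, np.float64(-0.001), 68), (280, np.float64(-0.0035), 37), (281, np.float64(-0.006), 30), (282, np.float64(-0.0085), 53), (283, np.float64(-0.011), 71), (284, np.float64(-0.0135), 70), (285, np.float64(-0.016), 42), (286, np.float64(-0.0185), 28), (287, np.float64(-0.021), 49), (288, np.float64(-0.0235), 71), (289, np.float64(-0.026), 69), (290, np.float64(-0.0285), 56), (291, np.float64(-0.031), 24), (292, np.float64(-0.0335), 38), (293, np.float64(-0.036), 71), (294, np.float64(-0.0385), 67), (295, np.float64(-0.041), 56), (296, np.float64(-0.0435), 21), (297, np.float64(-0.046), 35), (298, np.float64(-0.0485), 81), (299, np.float64(-0.051), 96), (300, np.float64(-0.0535), 92), (301, np.float64(-0.056), 92), (302, np.float64(-0.0585), 92)]
tower ((621.4151611328125, -1.0504913330078125), (220.3847198486328, 46.87275314331055), 89.98146057128906)
deck ((521.2609252929688, -3.5149154663085938), (89.95286560058594, 219.84803771972656), 1.052200436592102)
```

View pics/groove.png

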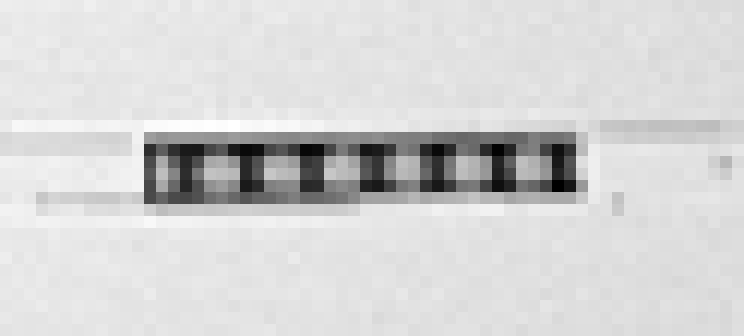

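The enlarged picture shows seven dots in the groove at picture columns 265 to 296. The groove's centre is about (0.526, -0.003). Within 28 mm of it the candidates are at y = 0.020, 0.008, -0.005, -0.018 and -0.0315.

```bash
python3 -m pendant '[[0.01,0,0,0,-6],[0.01,0,0,0,-5.8],[0.01,0,-0.012,0,0],[0.01,-0.006,-0.03,0,0],[0.01,-0.006,-0.033,0,0],[0.01,-0.006,-0.033,0,0],[0.01,-0.006,-0.033,0,0],[0.01,-0.006,-0.033,0,0],[0.01,-0.006,-0.033,0,0],[0.01,-0.006,-0.033,0,0],[0.01,-0.006,-0.033,0,0],[0.01,-0.006,-0.033,0,0]]' >/dev/null; python3 -m pendant '[[0.01,0,-0.03,0,0],[0.01,0,-0.008,0,0],[0.01,0,0,0,0],[0.01,0,0,0,0],[0.01,0,0,0,0]]' >/dev/null; python3 w.py 0.5255 0.022 0.288 1.2
```

```text
t 27.52 p [0.525  0.0132 0.3421] yaw 1.06 F [-0.5 -1.2 -0.7] w 19.4 g 58.8
shift now-axes [ 0.7 -8.8 54.1] shift after-turn axes [ 0.7 -8.8 54.1] turn -0.14
```

```bash
python3 -m pendant '[[0.01,0.0005,-0.009,0.01,0],[0.01,0,0,0.02,0],[0.01,0,0,0.015,0],[0.01,0,0,0.009,0],[0.01,0,0,0,0],[0.01,0,0,0,0]]' >/dev/null; python3 w.py 0.5255 0.022 0.2796; python3 - <<'E'
from h import *
# tip vs groove in scene view
p,d=shot('scene','x.png');P,u,v=cloud('scene',d)
k=(abs(P[:,0]-.525)<.03)&(abs(P[:,1]-.02)<.03)&(P[:,2]>.045)&(P[:,2]<.08);q=P[k];print(len(q),np.median(q,0),q.min(0),q.max(0))
m=bot.camera_model('scene')
for n,X in [('tipnow',[.5255,.022,.034]),('groovec',[.526,-.003,.03])]:
    uv,_=cv2.projectPoints(np.array([X]),cv2.Rodrigues(np.array(m['R']))[0],np.array(m['t']),np.array(m['intrinsics']),np.array(m['dist_coeffs']));print(n,uv.ravel())
cv2.imwrite('pics/tip.png',cv2.resize(p[150:240,220:340],None,fx=6,fy=6,interpolation=cv2.INTER_CUBIC))
E
```

```text
t 28.02 p [0.5253 0.0234 0.2877] yaw 1.18 F [-0.2 -0.2 -1. ] w 19.0 g 58.8
shift now-axes [0.2 1.4 8.1] shift after-turn axes [0.2 1.4 8.1] turn 0.0
27 [0.5258606  0.02192429 0.05750783] [0.52385118 0.01981415 0.04551314] [0.52857861 0.02442565 0.07282808]
tipnow [280.81090477 199.42787976]
groovec [269.74403463 201.17465707]
```

View pics/tip.png

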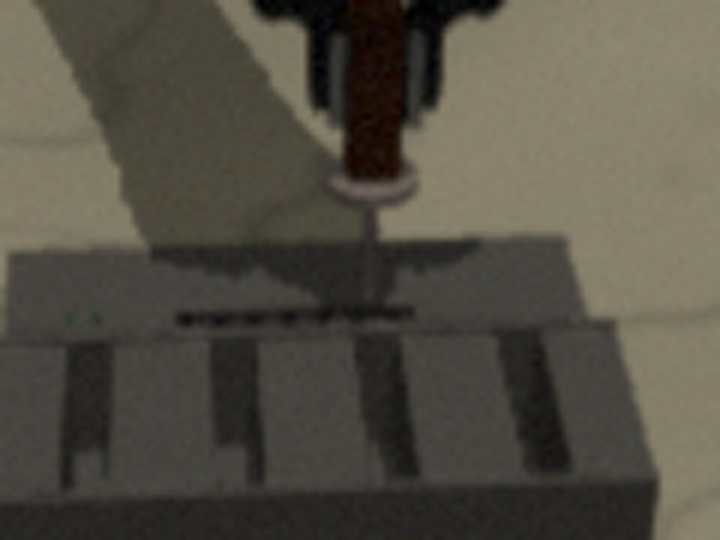

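The crop shows the rod tip (370,305) just over the groove, near its left-hand dots. I'll nudge it forward and lower onto the floor.

```bash
python3 -m pendant '[[0.01,0.0018,0,0.003,0],[0.01,0,0,0.002,0],[0.01,0,0,0.001,0],[0.01,0,0,0,0],[0.01,0,0,0,0]]' >/dev/null; python3 w.py;python3 -m pendant '[[0.01,0,0,0.001,0],[0.01,0,0,0,0]]' >/dev/null; python3 w.py;python3 -m pendant '[[0.01,0,0,0.001,0],[0.01,0,0,0,0]]' >/dev/null; python3 w.py
```

```text
t 28.48 p [0.5271 0.0238 0.2823] yaw 1.24 F [ 0.4 -0.1 -0.9] w 19.3 g 58.8
t 28.65 p [0.527  0.0238 0.2812] yaw 1.24 F [-1.4  0.8 -1.3] w 19.1 g 58.8
t 28.82 p [0.527  0.0238 0.2801] yaw 1.24 F [ 0.9  0.3 -0.4] w 19.4 g 58.8
```

```bash
python3 -m pendant '[[0.01,0,0,0.001,0],[0.01,0,0,0,0]]' >/dev/null; python3 w.py;python3 -m pendant '[[0.01,0,0,0.0006,0],[0.01,0,0,0,0]]' >/dev/null; python3 w.py;python3 -m pendant '[[0.01,0,0,0.0005,0],[0.01,0,0,0,0]]' >/dev/null; python3 w.py
```

```text
t 28.98 p [0.5272 0.0238 0.2794] yaw 1.24 F [ 0.4 -0.4  2.6] w 19.5 g 59.5
t 29.15 p [0.5273 0.0239 0.2793] yaw 1.24 F [-1.2 -0.7  6.9] w 19.5 g 60.1
t 29.32 p [0.5274 0.0239 0.2791] yaw 1.24 F [-2.4 -0.5 11. ] w 19.2 g 60.5
```

```bash
s(){ python3 w.py | cut -d' ' -f2-20; }; python3 -m pendant '[[0.01,0,0.0015,0,0],[0.01,0,0,0,0]]' >/dev/null; s;python3 -m pendant '[[0.01,0,0.0015,0,0],[0.01,0,0,0,0]]' >/dev/null; s;python3 -m pendant '[[0.01,0,0.0015,0,0],[0.01,0,0,0,0]]' >/dev/null; s
```

```text
29.48 p [0.5273 0.0232 0.2792] yaw 1.26 F [-1.9  1.7 10.8] w 19.2 g 60.2
29.65 p [0.5275 0.0223 0.2792] yaw 1.3 F [-2.3  3.8  9.1] w 19.5 g 60.1
29.82 p [0.5277 0.021  0.2792] yaw 1.3 F [-1.9  4.3  8.3] w 19.3 g 60.0
```

```bash
s(){ python3 w.py | cut -d' ' -f2-20; }; python3 -m pendant '[[0.01,0,0.0015,0,0],[0.01,0,0,0,0]]' >/dev/null; s;python3 -m pendant '[[0.01,0,0.0015,0,0],[0.01,0,0,0,0]]' >/dev/null; s;python3 -m pendant '[[0.01,0,0.0015,0,0],[0.01,0,0,0,0]]' >/dev/null; s;python3 -m pendant '[[0.01,0,0.0015,0,0],[0.01,0,0,0,0]]' >/dev/null; s
```

```text
29.98 p [0.5279 0.0194 0.2793] yaw 1.31 F [-0.8  3.7  7.5] w 19.4 g 59.9
30.15 p [0.528  0.0179 0.2793] yaw 1.3 F [-1.4  2.8  7.5] w 19.1 g 59.9
30.32 p [0.5281 0.0162 0.2793] yaw 1.3 F [-0.6  2.8  7.4] w 19.4 g 59.9
30.48 p [0.5282 0.0148 0.2793] yaw 1.3 F [0.4 4.2 7.1] w 19.4 g 59.8
```

```bash
s(){ python3 w.py | cut -d' ' -f2-20; }; python3 -m pendant '[[0.01,0,0.0015,0,0],[0.01,0,0,0,0]]' >/dev/null; s;python3 -m pendant '[[0.01,0,0.0015,0,0],[0.01,0,0,0,0]]' >/dev/null; s;python3 -m pendant '[[0.01,0,0.0015,0,0],[0.01,0,0,0,0]]' >/dev/null; s
```

```text
30.65 p [0.5283 0.0132 0.2793] yaw 1.3 F [-0.7  4.9  6.9] w 19.4 g 59.8
30.82 p [0.5283 0.0116 0.2793] yaw 1.29 F [-0.4  3.3  6.9] w 19.6 g 59.8
30.98 p [0.5284 0.0103 0.2793] yaw 1.3 F [-0.7  3.6  7. ] w 19.2 g 59.8
```

```bash
s(){ python3 w.py | cut -d' ' -f2-20; }; python3 -m pendant '[[0.01,-0.0005,0.0015,0,0],[0.01,0,0,0,0]]' >/dev/null; s;python3 -m pendant '[[0.01,0,0.0015,0,0],[0.01,0,0,0,0]]' >/dev/null; s;python3 -m pendant '[[0.01,0,0.0015,0,0],[0.01,0,0,0,0]]' >/dev/null; s
```

```text
31.15 p [0.528  0.0087 0.2793] yaw 1.3 F [-0.2  3.5  6.7] w 19.4 g 59.7
31.32 p [0.528  0.0072 0.2793] yaw 1.29 F [0.4 4.5 5.8] w 19.4 g 59.7
31.48 p [0.528  0.0057 0.2793] yaw 1.29 F [-0.6  2.6  6.9] w 19.4 g 59.7
```

```bash
s(){ python3 w.py | cut -d' ' -f2-20; }; python3 -m pendant '[[0.01,0,0.0015,0,0],[0.01,0,0,0,0]]' >/dev/null; s;python3 -m pendant '[[0.01,0,0.0015,0,0],[0.01,0,0,0,0]]' >/dev/null; s;python3 -m pendant '[[0.01,0,0.0015,0,0],[0.01,0,0,0,0]]' >/dev/null; s
```

```text
31.65 p [0.528  0.0042 0.2793] yaw 1.29 F [-0.1  3.7  6.9] w 18.8 g 59.8
31.82 p [0.5281 0.0026 0.2793] yaw 1.3 F [0.7 3.3 7. ] w 19.6 g 59.8
31.98 p [0.5281 0.0011 0.2793] yaw 1.3 F [0.4 2.4 6.3] w 19.2 g 59.8
```

Two dots passed, both printed. On to the next.

```bash
s(){ python3 w.py | cut -d' ' -f2-20; }; python3 -m pendant '[[0.01,0,0.0015,0,0],[0.01,0,0,0,0]]' >/dev/null; s;python3 -m pendant '[[0.01,0,0.0015,0,0],[0.01,0,0,0,0]]' >/dev/null; s;python3 -m pendant '[[0.01,0,0.0015,0,0],[0.01,0,0,0,0]]' >/dev/null; s
```

```text
32.15 p [ 5.282e-01 -3.000e-04  2.793e-01] yaw 1.29 F [-0.1  4.3  7.1] w 19.5 g 59.8
32.32 p [ 0.5282 -0.0018  0.2793] yaw 1.29 F [-0.6  2.8  6.7] w 19.3 g 59.8
32.48 p [ 0.5282 -0.0034  0.2793] yaw 1.3 F [-0.1  2.9  6.7] w 19.2 g 59.8
```

```bash
s(){ python3 w.py | cut -d' ' -f2-20; }; python3 -m pendant '[[0.01,0,0.0015,0,0],[0.01,0,0,0,0]]' >/dev/null; s;python3 -m pendant '[[0.01,0,0.0015,0,0],[0.01,0,0,0,0]]' >/dev/null; s
```

```text
32.65 p [ 0.5282 -0.0048  0.2793] yaw 1.29 F [-0.   3.5  7.1] w 18.9 g
32.82 p [ 0.5283 -0.0063  0.2793] yaw 1.29 F [-0.4  2.6  6.6] w 19.1 g 59.8
```

```bash
s(){ python3 w.py | cut -d' ' -f2-20; }; python3 -m pendant '[[0.01,0,0.0015,0,0],[0.01,0,0.0015,0,0],[0.01,0,0.0015,0,0],[0.01,0,0,0,0]]' >/dev/null; s;python3 -m pendant '[[0.01,0,0.0015,0,0],[0.01,0,0,0,0]]' >/dev/null; s;python3 -m pendant '[[0.01,0,0.0015,0,0],[0.01,0,0,0,0]]' >/dev/null; s
```

```text
33.15 p [ 0.5284 -0.0109  0.2793] yaw 1.29 F [-0.   2.7  7. ] w 19.7
33.32 p [ 0.5284 -0.0124  0.2793] yaw 1.29 F [0.8 2.9 7.1] w 19.2 g 59.8
33.48 p [ 0.5284 -0.0138  0.2793] yaw 1.29 F [0.6 3.3 6.6] w 19.1 g 59.8
```

```bash
s(){ python3 w.py | cut -d' ' -f2-20; }; python3 -m pendant '[[0.01,0,0.0015,0,0],[0.01,0,0,0,0]]' >/dev/null; s;python3 -m pendant '[[0.01,0,0.0015,0,0],[0.01,0,0,0,0]]' >/dev/null; s
```

```text
33.65 p [ 0.5285 -0.0154  0.2793] yaw 1.3 F [0.3 4.2 7.1] w 19.4 g 59.8
33.82 p [ 0.5285 -0.0167  0.2793] yaw 1.3 F [-0.3  3.7  6.7] w 19.3 g 59.8
```

```bash
s(){ python3 w.py | cut -d' ' -f2-20; }; python3 -m pendant '[[0.01,0,0.0015,0,0],[0.01,0,0,0,0]]' >/dev/null; s;python3 -m pendant '[[0.01,0,0.0015,0,0],[0.01,0,0,0,0]]' >/dev/null; s;python3 -m pendant '[[0.01,0,0.0015,0,0],[0.01,0,0,0,0]]' >/dev/null; s; python3 -m pendant '[[0.01,0,0.0015,0,0],[0.01,0,0.0015,0,0],[0.01,0,0,0,0]]' >/dev/null; s
```

```text
33.98 p [ 0.5285 -0.0183  0.2793] yaw 1.3 F [0.  2.8 6.6] w 19.1 g 59.8
34.15 p [ 0.5286 -0.0197  0.2793] yaw 1.3 F [-0.3  3.8  6.8] w 19.2 g 59.8
34.32 p [ 0.5286 -0.0214  0.2793] yaw 1.3 F [0.5 3.2 6.5] w 19.4 g 59.8
34.57 p [ 0.5278 -0.0256  0.2783] yaw 1.26 F [-0.1 -1.5 -1.5] w 19.2 g 58.8
```

```bash
s(){ python3 w.py | cut -d' ' -f2-20; }; python3 -m pendant '[[0.01,0,0.0015,0,0],[0.01,0,0,0,0]]' >/dev/null; s;python3 -m pendant '[[0.01,0,0.0015,0,0],[0.01,0,0,0,0]]' >/dev/null; s;python3 -m pendant '[[0.01,0,0.0015,0,0],[0.01,0,0,0,0]]' >/dev/null; s
```

```text
34.73 p [ 0.5274 -0.0279  0.2777] yaw 1.21 F [ 0.6 -0.1 -1. ] w 19.3 g 58.8
34.9 p [ 0.5275 -0.0289  0.2778] yaw 1.22 F [ 0.6  0.5 -1.3] w 19.4 g 58.8
35.07 p [ 0.5275 -0.0296  0.2778] yaw 1.26 F [-0.1  3.4 -0.9] w 19.4 g 58.9
```

The tip has dropped into the hole at y ≈ -0.027. I'll centre it and push the button.

```bash
s(){ python3 w.py | cut -d' ' -f2-20; }; python3 -m pendant '[[0.01,0,-0.002,0,0],[0.01,0,0,0.003,0],[0.01,0,0,0.003,0],[0.01,0,0,0.003,0],[0.01,0,0,0,0],[0.01,0,0,0,0]]' >/dev/null; s;python3 -m pendant '[[0.01,0,0,0.001,0],[0.01,0,0,0.001,0],[0.01,0,0,0.001,0],[0.01,0,0,0,0]]' >/dev/null; s;python3 -m pendant '[[0.01,0,0,0.001,0],[0.01,0,0,0.001,0],[0.01,0,0,0,0]]' >/dev/null; s
```

```text
35.57 p [ 0.5276 -0.0284  0.2688] yaw 1.23 F [ 0.1 -1.  -1. ] w 19.4 g
35.9 p [ 0.5278 -0.0283  0.2661] yaw 1.24 F [-0.4  0.6  0.9] w 19.4 g 59.2
36.15 p [ 0.5278 -0.0283  0.2641] yaw 1.25 F [-0.1 -0.3  1.4] w 19.6 g 59.4
```

```bash
s(){ python3 w.py | cut -d' ' -f2-20; }; python3 -m pendant '[[0.01,0,0,0.001,0],[0.01,0,0,0.001,0],[0.01,0,0,0,0]]' >/dev/null; s;python3 -m pendant '[[0.01,0,0,0.001,0],[0.01,0,0,0,0],[0.01,0,0,0,0]]' >/dev/null; s;python3 -m pendant '[[0.01,0,0,0.0008,0],[0.01,0,0,0,0],[0.01,0,0,0,0],[0.01,0,0,0,0],[0.01,0,0,0,0]]' >/dev/null; s
```

```text
36.4 p [ 0.5278 -0.0283  0.2621] yaw 1.25 F [-0.5  0.1  2.6] w 19.4 g 59.5
36.65 p [ 0.5278 -0.0282  0.2613] yaw 1.25 F [-0.6 -0.5  4.3] w 19.7 g 59.9
37.07 p [ 0.5279 -0.0282  0.261 ] yaw 1.24 F [-1.6 -0.  10. ] w 19.1 g
```

Button bottomed (10 N, past the spring range). Withdrawing the probe and returning it.

```bash
python3 -m pendant '[[0.01,0,0,-0.005,0],[0.01,0,0,-0.01,0],[0.01,0,0,-0.015,0],[0.01,0,0,-0.02,0],[0.01,0,0,-0.02,0],[0.01,0,0,-0.02,0],[0.01,0,0,0,5.9],[0.01,0,0,0,5.9],[0.01,0,0,0,0],[0.01,0,0,0,0]]' >/dev/null; python3 w.py 0.587 -0.328 0.345 -10.56
```

```text
t 37.9 p [ 0.5274 -0.0281  0.3504] yaw -10.37 F [ 0.1  0.5 -0.4] w 19.2 g 59.0
shift now-axes [112.6 284.3   5.4] shift after-turn axes [113.5 283.9   5.4] turn 0.19
```

```bash
python3 -m pendant '[[0.01,0.006,0.015,0,0.2],[0.01,0.012,0.03,0,0],[0.01,0.012,0.03,0,0],[0.01,0.012,0.03,0,0],[0.01,0.012,0.03,0,0],[0.01,0.012,0.03,0,0],[0.01,0.012,0.03,0,0],[0.01,0.012,0.03,0,0],[0.01,0.012,0.03,0,0],[0.01,0.008,0.02,0,0],[0.01,0.003,0.008,0,0],[0.01,0,0,0,0]]' >/dev/null; python3 -m pendant '[[0.01,0,0,0,0],[0.01,0,0,0,0],[0.01,0,0,0,0]]' >/dev/null; python3 w.py 0.587 -0.328 0.2636 -10.56;  python3 - <<'E'
from h import *
p,d=shot('scene');P,u,v=cloud('scene',d)
k=(abs(P[:,0]-.587)<.04)&(abs(P[:,1]+.325)<.04)&(P[:,2]>.09)&(P[:,2]<.14);q=P[k]
print('rod',len(q),np.median(q,0),q[:,2].min())
E
```

```text
t 39.15 p [ 0.5863 -0.3251  0.3503] yaw -10.56 F [-0.1 -0.2 -0.7] w 19.5 g 59.1
shift now-axes [ 1.2  2.8 86.7] shift after-turn axes [ 1.2  2.8 86.7] turn -0.0
rod 52 [ 0.58726656 -0.32465649  0.11741073] 0.09540103517282629
```

```bash
python3 -m pendant '[[0.01,0.001,0.0028,0.005,0],[0.01,0,0,0.01,0],[0.01,0,0,0.012,0],[0.01,0,0,0,0],[0.01,0,0,0,0]]' >/dev/null; python3 w.py 0.587 -0.328 0.2636; python3 -m pendant '[[0.01,0,0,0.01,0],[0.01,0,0,0.012,0],[0.01,0,0,0.01,0],[0.01,0,0,0,0]]' >/dev/null; python3 w.py 0.587 -0.328 0.2636
```

```text
t 39.62 p [ 0.5859 -0.3299  0.3215] yaw -10.75 F [-0.1  0.4 -0.6] w 19.2 g 59.1
shift now-axes [ 0.9 -2.  57.9] shift after-turn axes [ 0.9 -2.  57.9] turn 0.0
t 39.95 p [ 0.5855 -0.3297  0.288 ] yaw -10.74 F [ 0.5 -0.  -1.2] w 19.7 g 59.1
shift now-axes [ 1.3 -1.9 24.4] shift after-turn axes [ 1.3 -1.9 24.4] turn 0.0
```

```bash
python3 -m pendant '[[0.01,0.0013,-0.0018,0.005,0],[0.01,0,0,0.008,0],[0.01,0,0,0.006,0],[0.01,0,0,0.003,0],[0.01,0,0,0,0]]' >/dev/null; python3 w.py 0.587 -0.328 0.2636; python3 -m pendant '[[0.01,0,0,0.001,0],[0.01,0,0,0.001,0],[0.01,0,0,0,0]]' >/dev/null; python3 w.py 0.587 -0.328 0.2636
```

```text
t 40.37 p [ 0.5878 -0.3286  0.2683] yaw -10.75 F [-0.1 -1.1 -0.5] w 19.7 g 59.1
shift now-axes [-0.8 -0.4  4.7] shift after-turn axes [-0.8 -0.4  4.7] turn 0.0
t 40.62 p [ 0.5881 -0.3288  0.2675] yaw -10.76 F [-0.2 -0.7 -0.7] w 19.2 g 59.1
shift now-axes [-1.2 -0.6  3.9] shift after-turn axes [-1.2 -0.6  3.9] turn 0.0
```

```bash
python3 -m pendant '[[0.01,0,0,0.0015,0],[0.01,0,0,0,0],[0.01,0,0,0,0]]' >/dev/null; python3 w.py; python3 -m pendant '[[0.01,0,0,0.001,0],[0.01,0,0,0,0],[0.01,0,0,0,0]]' >/dev/null; python3 w.py;python3 -m pendant '[[0.01,0,0,0.001,0],[0.01,0,0,0,0],[0.01,0,0,0,0]]' >/dev/null; python3 w.py
```

```text
t 40.87 p [ 0.588  -0.3287  0.2659] yaw -10.75 F [-0.  -0.2 -1.2] w 19.3 g 59.1
t 41.12 p [ 0.588  -0.3287  0.2647] yaw -10.75 F [-0.2 -0.6 -0.7] w 19.5 g 59.1
t 41.37 p [ 0.5881 -0.3287  0.2637] yaw -10.75 F [-0.1 -0.3 -1. ] w 19.3 g 59.1
```

```bash
python3 -m pendant '[[0.01,0,0,0.0008,0],[0.01,0,0,0,0],[0.01,0,0,0,0]]' >/dev/null; python3 w.py; python3 -m pendant '[[0.05,0,0,0,0],[0.05,0,0,0,0],[0.05,0,0,0,0],[0.05,0,0,0,0],[0.05,0,0,-0.015,0],[0.05,0,0,-0.025,0],[0.05,0,0,-0.03,0],[0.05,0,0,-0.035,0],[0.05,0,0,-0.035,0],[0.05,0,0,0,0],[0.05,0,0,0,0]]' >/dev/null; python3 w.py;python3 sus.py; python3 - <<'E'
from h import *
p,d=shot('top','top9.png');P,u,v=cloud('top',d)
k=(abs(P[:,0]-.45)<.06)&(abs(P[:,1]+.29)<.06)&(P[:,2]>.055)&(P[:,2]<.075);q=P[k]
print('jar',len(q),q.min(0)/2+q.max(0)/2)
p,d=shot('scene');P,u,v=cloud('scene',d)
k=(abs(P[:,0]-.587)<.03)&(abs(P[:,1]+.327)<.03)&(P[:,2]>.07)&(P[:,2]<.15);q=P[k];
for a,b in((.07,.09),(.1,.12),(.12,.15)):
    s=q[(q[:,2]>a)&(q[:,2]<b)];print('handle',np.median(s,0),s[:,2].max())
cv2.imwrite('pics/end.png',p)
E
```

```text
t 41.62 p [ 0.5881 -0.3287  0.2636] yaw -10.75 F [-1.7  0.8  6.1] w 19.2 g 59.7
t 42.53 p [ 0.5886 -0.329   0.4058] yaw -10.76 F [-0.3 -0.1 -1.4] w 50.1 g 0.0
blk 312 [478.1 227.5] [62.5 38.5] 6.7 z 0.0619
blk 166 [473.7 280.4] [50.5 19.7] 8.6 z 0.062
blk 132 [464.6 331.3] [50.5 16.4] 14.0 z 0.0617
blk 295 [457.7 372.5] [49.5 36. ] 9.0 z 0.0617
blk 295 [450.5 421.5] [50.  35.9] 10.3 z 0.0616
pack 209 [475.6 250.5] [64.2 13.2] 8.2 z 0.1208
pack 223 [468.  300.5] [63.4 13.8] 8.2 z 0.1206
jar 532 [ 0.45268839 -0.29215412  0.06206906]
handle [ 0.59641561 -0.32460748  0.08023463] 0.08997597756263433
handle [ 0.59640893 -0.3244405   0.11035606] 0.1199262370147023
handle [ 0.59479103 -0.32664247  0.13005797] 0.13608414261673502
```

View pics/end.png

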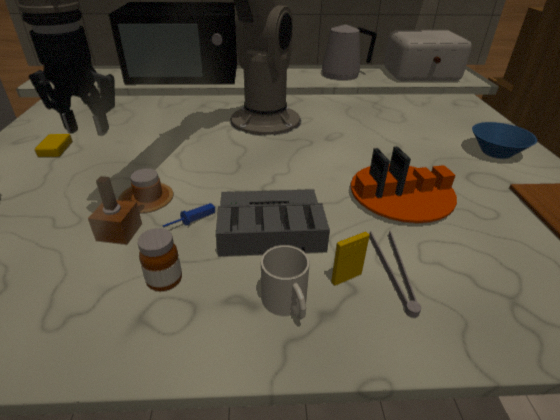

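The picture shows both packs in the Susan (380,170 and 400,170), the jar on its coaster (146,190) and the probe upright in its block (110,205). The dock is empty, and the mug, larger jar and tongs are where they were. Handing in.

```bash
python3 -c "
from station import bot
print(bot.hand_in())"
```

```text
the job is handed in; nothing more can be done
None
```

Done and handed in (no verdict was returned): both packs are in the lazy Susan, the jar is on the coaster, the reset button was pushed to its stop, and the probe is back in its block; the blue look-alike probe got knocked over while I carried the jar.

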